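# Hold the reflectance probe on its reference tile

## Robot

A 7-joint arm with a two-finger parallel gripper is mounted at the origin on a cart in front of the work surface, level with it; the furniture and walls round the work are solid. World frame = base frame: x ahead of the robot, y to its left, z up, the work surface at z = 0. Lengths are in m, angles in rad, forces in N, time in s.
With the tool pointing down it reaches from about 0.425 to 0.95 m from the base axis. Payload 4.7 kg.
Tool frame: the origin (TCP) lies between the finger pads; the fingertips stand 25 mm ahead of it and the grasp point (between the pads) lies 6 mm ahead of it; x points along the fingers, z is the direction in which the jaws open and shut, and the axes are right-handed (so a half turn about x gives the same grasp; the last joint's range is limited). The gripper opens to 85 mm and grips with 20 to 120 N. Pads are 22 mm wide; open, the fingers measure 114 mm over their backs; the gripper's body (76 mm by 85 mm) begins 54 mm behind the grasp point. The pads swing forward as they close: fully open they stand 13 mm farther back than shut.
Start: joints at [1.189, 0.469, -0.049, 1.532, 0.024, 1.141, -0.082], TCP at [0.233, -0.633, 0.256] pointing down, gripper open.
Joint ranges: [-2.59, 2.59], [-0.33, 1.99], [-1.39, 1.29], [0.1, 2.45], [-1.04, 4.18], [0.21, 1.99], [-2.66, 2.66]. Speed limits (rad/s): [2.57, 2.57, 3.14, 3.14, 3.14, 3.14, 3.14].

## Interface

Orientations are given as a 3x3 rotation matrix whose columns are the frame's x, y, z axes.
In Python, from rig import * gives the robot as it stands. Calls block until the motion is done:
- movep(position, orientation): joint-space move of the TCP to a pose.
- move_l(position, attitude=None, feed=0.15, until_force=None): straight line of the TCP; attitude=None keeps the orientation; feed is the mean speed in m/s. With until_force (N) it stops when the force on the tool has changed by that much, and returns True; else False.
- move_joints(angles): joint-space move.
- command_gripper(opening, newtons=None): finger opening in m; newtons is the grip in N (None keeps the last); returns when the fingers have stopped.
- sleep(seconds).
- inverse_kinematics(position, orientation): joint angles nearest the present ones, or None.
- sense(): the state.
- camera(name): name is "side" or "top" or "wrist"; returns (picture, depth): 400x640x3 uint8, red, green, blue; 400x640 float32, m along the optical axis (not along the pixel's ray), 0 where there is no reading.
- camera_params(name): a dict with "K" (3x3 intrinsics, pixels), "position" and "rotation" of the camera in the world; the wrist camera has in their place "tool_from_camera" (4x4, takes a point from camera to tool coordinates, whose origin is the TCP and whose axes are the tool frame's). Camera axes: x right, y down, z forward; pixel columns grow to the right and rows downward; lengths in m; the calibration is good to about 2 mm. A picture is of the moment at which its call begins: read the wrist's pose just before it. camera_params takes no time and is no camera call.
A pose or a line that the arm cannot do raises Unreachable and nothing moves.
- finish_job(): hands the job in, once; it reports no verdict.
The state is a dict: "time_s": time; "joint_pos": joint angles; "qd": joint speeds; "joint_efforts": joint torques, N m; "position": TCP position; "tcp_rot": TCP orientation; "wrist_force": force on the tool from outside, world axes, zero at the start; "ft_torque": the same for the moment, N m; "finger_gap": finger opening in m.
Only numpy, scipy, OpenCV 4.12 (cv2) and the standard library are available. Lean on these libraries where they do the work, as an engineer would, in place of code of your own. Each camera call takes 0.05 s, during which the arm holds its last target.

## Task

Slide the blue reference tile flat across the worktop, without lifting it, onto the black mat until its end rests against the stop bar, straight and midway between the two white lines, and let go of it. Then take the probe from its stand and hold it upright with its foot inside the white ring on the tile, pressed gently so that the spring foot is about half-way in. Finish like that, still holding the probe on the spot; leave the other things on the bench alone.

Things in the scene. Friction and masses are not known exactly. Their poses are not given: they have to be found in the camera images.
- mat: black measuring mat, a flush fixed sheet 130 x 100 mm (no edge to climb), with two white lines along its x at y = +-33.5 mm and, across its far end, a fixed aluminium stop bar 44 mm wide, 9 mm high, near face at x = +40 mm. Origin: on the worktop, where the tile's centre lies when the tile is home; x points to the stop bar, z up
- tile_center (a point): centre of the blue reference tile, half-way up: a loose flat ceramic tile 80 (x) x 56 (y) x 10 mm, about 0.14 kg, lying on the worktop; it can be taken by its two long sides (56 mm apart). Axes along its sides, z up. Home on the mat, its x axis lies along the mat's x axis
- tile_spot (a point): the marked spot: middle of the white ring (inner diameter about 20 mm) on the tile's upper face, at x = -12, y = +10 mm from the tile's centre; z up
- tile: the same tile as a whole, origin at the centre of its underside, 5 mm below tile_center
- stand: fixed stand of the probe: dark base plate 74 x 66 x 8 mm under a grey block 46 x 46 mm, top 70 mm above the worktop, with an upright round hole 25 mm wide in which the probe hangs by its blue collar. Origin: on the worktop under the hole. (Far to the left of all this stands a fixed black monitor, about 480 mm high: keep clear of it)
- probe_grip (a point): middle of the handle of the white reflectance probe (115 mm long, about 0.13 kg): handle 22 x 22 mm square, from 26 mm below this point to 24 mm above it (3 mm button on top); below it a blue collar 32 mm wide (28 to 33 mm below), then a 20 mm barrel. x, y square to the flats, z up along the probe. Lifts straight up out of the stand; the foot's end is 88 mm below when out
- probe: the same probe as a whole, origin on its axis, 88 mm below probe_grip, z up along it
- probe_tip (a point): end of the probe's spring foot, a steel pin 8 mm wide that stands out 20 mm below the barrel; it slides up into the barrel when pressed
- probe_foot (a joint): how far the spring foot is pushed in, m: 0 = fully out, 0.012 = pushed in to its stop. It starts to move at about 1 N and takes 0.3 N more for each mm (about 2.8 N half-way)
- reagent_c: white reagent bottle with a red cap, 55 mm across, 125 tall; a loose bystander, origin under its centre
- reagent_d: brown reagent bottle with a white cap, 44 mm across, 90 tall; a loose bystander, origin under its centre
- bench_timer: white bench timer standing on edge, 21 x 62 x 54 mm; a loose bystander, origin under its centre
- slide_box: blue lidded slide box, 57 x 87 x 32 mm; a loose bystander, origin under its centre
- beaker_pp: empty translucent beaker, 51 mm across, 52 tall; a loose bystander, origin under its centre
- tape_roll: roll of masking tape lying flat, 66 mm across, 18 tall; a loose bystander, origin under its centre
Not all that is in view belongs to the job. Leave any purple look-alike of the probe alone.

How it is judged:
On the way, in this order (a step that is already met when the one before it is completed fails the run):
1. the tile lies flat on the mat, against the stop bar and between the lines, and is let go, the probe still in its stand (x of tile_center in the frame of mat between -0.005 and 0.003 m and y of tile_center in the frame of mat between -0.006 and 0.006 m and angle between the x axis of tile_center and the x axis of mat, either way round below 0.12 rad and height (world z) of tile_center below 0.008 m and contact force between the fingers and tile below 0.1 N and distance between probe and stand below 0.025 m), for 0.2 s.
2. the probe is lifted out of its stand (height (world z) of probe above 0.055 m and contact force between the fingers and probe above 1 N), for 0.1 s.
At the end, for the whole second after the job is handed in: Tile home (within 5 mm of the stop bar, 6 mm of midway, straight within 0.12 rad), untouched by the fingers; probe gripped, at rest, upright within 0.12 rad, foot within 6 mm of the ring's middle, pushed in 3 to 10 mm, bearing on the tile with 1 to 6 N (x of tile_center in the frame of mat between -0.005 and 0.003 m and y of tile_center in the frame of mat between -0.006 and 0.006 m and angle between the x axis of tile_center and the x axis of mat, either way round below 0.12 rad and height (world z) of tile_center below 0.008 m and contact force between the fingers and tile below 0.1 N and horizontal distance between probe_tip and tile_spot below 0.006 m and angle between probe_grip's own z axis and vertical below 0.12 rad and value of joint probe_foot between 0.003 and 0.01 m and contact force between probe and tile between 1 and 6 N and contact force between the fingers and probe above 1 N and linear speed of probe below 0.02 m/s); the arm keeps its last pose, push and grip.
It fails at once if the tile is lifted or tipped instead of slid (height (world z) of tile_center above 0.012 m or angle between tile_center's own z axis and vertical above 0.15 rad).
It fails at once if the probe is pressed hard on the tile (over 12 N) (contact force between probe and tile above 12 N).
It fails at once if another thing on the bench is shifted by more than 20 mm or tipped (distance of any of reagent_c, reagent_d, bench_timer, slide_box, beaker_pp, tape_roll from where it was at the start of the episode above 0.02 m or angle between any of reagent_c, reagent_d, bench_timer, slide_box, beaker_pp, tape_roll's own z axis and vertical above 0.3 rad).
It also fails if it takes over 64 s, if anything falls off the work surface, if the arm or the gripper's body presses on something with over 40 N, if the wrist force passes 120 N, or if a joint passes its speed limit or range.

## Working session

There is one attempt and no reset: what is moved stays moved. The work goes in short steps, each a Python script; the robot and the scene stay as the last script left them, time stands still between calls to the robot, and variables do not carry over. Pictures are saved under pics/ and viewed, and the job is handed in when it is done.

```bash
ls; mkdir -p pics; python3 - <<'E'
from rig import *
import cv2,numpy as np
for n in ["side","top","wrist"]:
    s=sense(); p,d=camera(n); cv2.imwrite(f"pics/{n}0.png",p[:,:,::-1]); np.savez(f"{n}0.npz",p=p,d=d,pos=s["position"],R=s["tcp_rot"])
    print(n,camera_params(n))
print(sense())
E
```

```text
pics
side {'K': array([[407.60478595,   0.        , 323.46828496],
       [  0.        , 407.60478595, 201.53396482],
       [  0.        ,   0.        ,   1.        ]]), 'position': array([ 0.3946134 , -0.74366447,  0.52461296]), 'rotation': array([[ 0.97626311, -0.10573275,  0.18902626],
       [-0.21641739, -0.51084072,  0.83198875],
       [ 0.00859385, -0.85314849, -0.52159735]])}
top {'K': array([[489.81739188,   0.        , 324.1761623 ],
       [  0.        , 489.81739188, 204.05812167],
       [  0.        ,   0.        ,   1.        ]]), 'position': array([ 0.35118071, -0.0332524 ,  1.08815352]), 'rotation': array([[ 0.02753681, -0.98556198,  0.16706076],
       [-0.99960129, -0.02819285, -0.00155618],
       [ 0.00624363, -0.1669513 , -0.98594537]])}
wrist {'K': array([[300.93426077,   0.        , 312.76091691],
       [  0.        , 300.93426077, 198.09452422],
       [  0.        ,   0.        ,   1.        ]]), 'tool_from_camera': array([[-6.63885436e-05, -2.65125924e-01,  9.64213794e-01,
        -1.17083831e-01],
       [ 7.96924264e-04, -9.64213504e-01, -2.65125789e-0
[... 312 characters left out ...]
.14099917, -0.08227557]), 'qd': array([ 0.00129589, -0.00271056, -0.00029296, -0.00278104, -0.00092133,
       -0.00064927,  0.00114565]), 'joint_efforts': array([ 4.83107360e-04, -5.10765910e+01, -4.67278005e-02, -2.37978512e+01,
        1.07442998e-02,  5.42222479e-03, -1.68785118e-05]), 'position': array([ 0.23307826, -0.6330518 ,  0.25548112]), 'tcp_rot': array([[-5.88064526e-04,  9.38408041e-01,  3.45528583e-01],
       [ 1.40735518e-03,  3.45529078e-01, -9.38406988e-01],
       [-9.99998837e-01, -6.55624188e-05, -1.52386681e-03]]), 'wrist_force': array([ 0.15375235,  0.8382132 , -0.32627521]), 'ft_torque': array([-0.01304951, -0.04273952,  0.00723783]), 'finger_gap': 0.085728898423553}
```

View pics/side0.png

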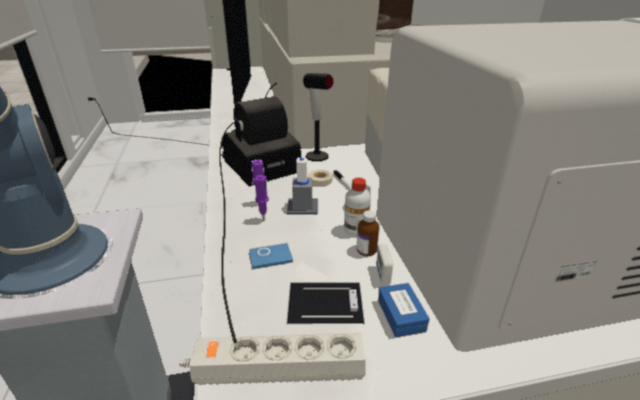

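View pics/top0.png

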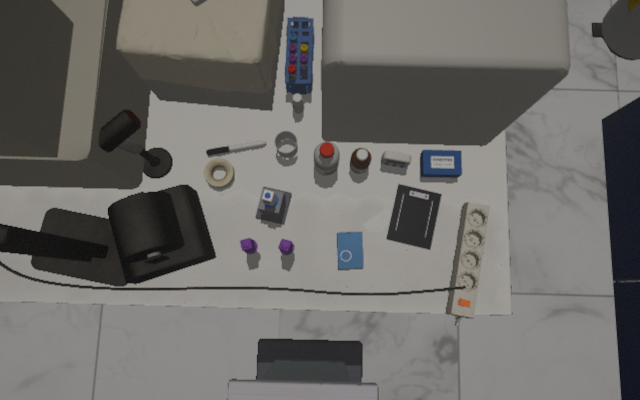

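View pics/wrist0.png

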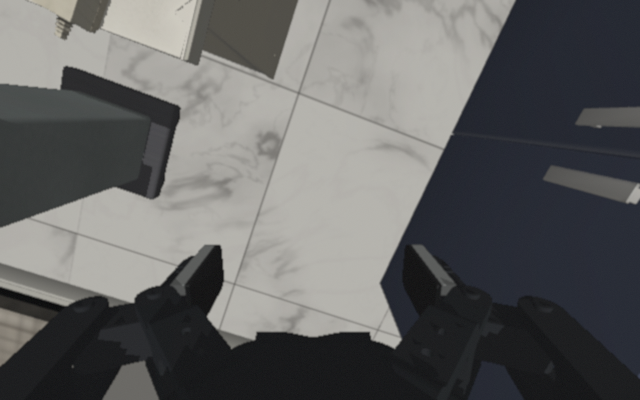

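```bash
cat > h.py <<'E'
import numpy as np, cv2
from rig import *
def ray(n,uv,z,par=None,pos=None,R=None):
    c=camera_params(n);K=c["K"]
    uv=np.atleast_2d(np.array(uv,float))
    if n=="wrist":
        T=c["tool_from_camera"]; o=pos+R@T[:3,3]; Rc=R@T[:3,:3]
    else: o=c["position"];Rc=c["rotation"]
    d=np.c_[(uv[:,0]-K[0,2])/K[0,0],(uv[:,1]-K[1,2])/K[1,1],np.ones(len(uv))]@Rc.T
    return o+d*((z-o[2])/d[:,2])[:,None]
E
python3 - <<'E'
from h import *
p=np.load("top0.npz")["p"]
crop=p[130:290,220:500]; cv2.imwrite("pics/topz.png",cv2.resize(crop[:,:,::-1],None,fx=2.8,fy=2.8,interpolation=cv2.INTER_CUBIC))
hsv=cv2.cvtColor(p,cv2.COLOR_RGB2HSV)
def comp(m,lo,hi,roi,z,name,n="top"):
    mm=np.zeros_like(m);x0,y0,x1,y1=roi;mm[y0:y1,x0:x1]=m[y0:y1,x0:x1]
    for c in cv2.findContours(mm,cv2.RETR_EXTERNAL,cv2.CHAIN_APPROX_NONE)[0]:
        a=cv2.contourArea(c)
        if lo<a<hi:
            w=ray(n,c[:,0],z)[:,:2]; r=cv2.minAreaRect((w*1000).astype(np.float32))
            print(name,a,cv2.minAreaRect(c)[0],"world mm",r)
blue=cv2.inRange(hsv,(95,90,60),(120,255,255))
comp(blue,200,3000,(320,220,380,280),0.010,"tile")
blk=cv2.inRange(hsv,(0,0,0),(180,255,55))
comp(blk,800,4000,(375,175,455,260),0,"mat")
wh=cv2.inRange(p,(110,)*3,(255,)*3)
comp(wh,8,300,(392,190,436,245),0,"lines")
comp(blue,10,400,(250,180,300,220),0.08,"collar")
comp(blk,100,2000,(250,180,300,232),0.07,"stand")
E
```

```text
tile 804.0 (349.630126953125, 250.01370239257812) world mm ((433.28607177734375, -93.67173767089844), (77.8199462890625, 53.83533477783203), 3.445525884628296)
mat 2302.5 (413.62347412109375, 216.4198760986328) world mm ((514.0620727539062, -236.32550048828125), (97.1688461303711, 126.51847839355469), 78.03739929199219)
lines 19.5 (399.0, 242.5) world mm ((453.5724792480469, -203.75143432617188), (6.6831865310668945, 31.175479888916016), 1.6089205741882324)
lines 28.5 (433.5, 235.0) world mm ((472.5675048828125, -280.8754577636719), (6.690562725067139, 40.61292266845703), 89.41161346435547)
lines 72.5 (418.9764404296875, 194.6058807373047) world mm ((563.392333984375, -248.842041015625), (42.827911376953125, 11.317547798156738), 78.8165512084961)
lines 39.0 (394.0, 200.0) world mm ((549.44140625, -192.35995483398438), (46.10982894897461, 9.070825576782227), 0.25246402621269226)
collar 14.0 (271.9000244140625, 202.80003356933594) world mm ((521.57080078125, 74.2634048461914), (14.257339477539062, 29.76374053955078), 28.785554885864258)
collar 14.0 (267.0, 195.0) world mm ((537.8034057617188, 85.2857666015625), (8.59115982055664, 8.365850448608398), 2.6546692848205566)
stand 209.0 (272.5786437988281, 206.82583618164062) world mm ((514.772216796875, 73.32429504394531), (48.59807586669922, 59.81369400024414), 78.56881713867188)
```

```bash
python3 - <<'E'
from h import *
p=np.load("side0.npz")["p"]
crop=p[140:330,230:440]; cv2.imwrite("pics/sidez.png",cv2.resize(crop[:,:,::-1],None,fx=3,fy=3,interpolation=cv2.INTER_CUBIC))
E
```

```text
(no output)
```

View pics/topz.png

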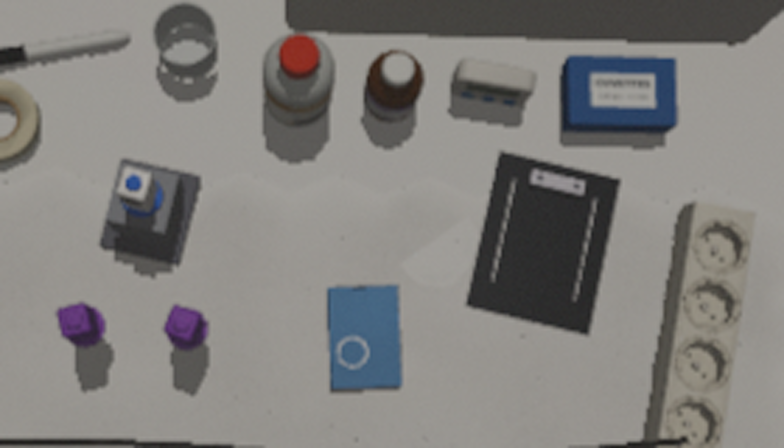

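View pics/sidez.png

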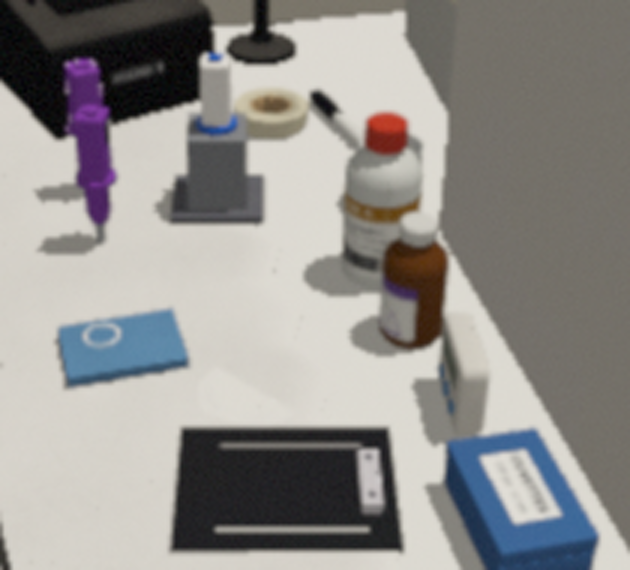

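```bash
cat >> h.py <<'E'
def Rz(yaw):
    # tool down; jaws along -y of a frame with this yaw
    z=np.array([np.sin(yaw),-np.cos(yaw),0]); x=np.array([0,0,-1.]); return np.c_[x,np.cross(z,x),z]
def shot(name):
    s=sense(); p,d=camera("wrist"); cv2.imwrite(f"pics/{name}.png",p[:,:,::-1]); np.savez(f"{name}.npz",p=p,d=d,pos=s["position"],R=s["tcp_rot"]); return s
E
python3 - <<'E'
from h import *
movep([0.47,-0.16,0.24],Rz(np.radians(-5)))
sleep(0.2);s=shot("w1");print(s["time_s"],s["position"],s["qd"].max(),s["joint_pos"])
E
```

```text
2.2667 [ 0.4699533  -0.1606969   0.23994982] 0.0004411709149694994 [ 0.49921504  0.21187714 -0.29375916  1.95356823  0.07310381  0.98623339
 -1.48811287]
```

View pics/w1.png

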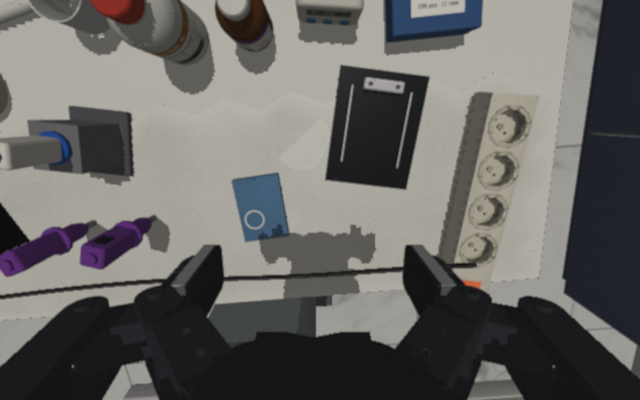

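```bash
cat > meas.py <<'E'
from h import *
def meas(f,roiT,roiM):
    w=np.load(f);p=w["p"];R=w["R"];pos=w["pos"]
    hsv=cv2.cvtColor(p,cv2.COLOR_RGB2HSV)
    def comp(m,lo,hi,roi,z,name):
        mm=np.zeros_like(m);x0,y0,x1,y1=roi;mm[y0:y1,x0:x1]=m[y0:y1,x0:x1]
        for c in cv2.findContours(mm,cv2.RETR_EXTERNAL,cv2.CHAIN_APPROX_NONE)[0]:
            a=cv2.contourArea(c)
            if lo<a<hi:
                q=ray("wrist",c[:,0],z,pos=pos,R=R)[:,:2]; r=cv2.minAreaRect((q*1000).astype(np.float32))
                print(name,a,np.round(c[:,0].mean(0)),np.round(r[0],1),np.round(r[1],1),round(r[2],1))
    blue=cv2.inRange(hsv,(95,90,60),(120,255,255))
    comp(blue,200,30000,roiT,0.010,"tile")
    comp(cv2.inRange(hsv,(0,0,0),(180,255,60)),800,20000,roiM,0,"mat")
    x0,y0,x1,y1=roiM
    wh=cv2.inRange(p,(100,)*3,(255,)*3)
    inn=(x0+12,y0+8,x1-12,y1-8)
    comp(wh,8,3000,inn,0.0,"lines z0"); comp(wh,8,3000,inn,0.009,"bar z9")
    comp(cv2.inRange(hsv,(0,0,120),(180,80,255)),20,2000,(roiT[0]+9,roiT[1]+20,roiT[2]-9,roiT[3]-4),0.010,"ring")
E
python3 - <<'E'
from meas import *
meas("w1.npz",(225,165,300,250),(320,60,435,195))
w=np.load("w1.npz")
cv2.imwrite("pics/w1z.png",cv2.resize(w["p"][55:255,220:440,::-1],None,fx=3,fy=3,interpolation=cv2.INTER_CUBIC))
E
```

```text
tile 2625.0 [261. 207.] [435.1 -93.6] [77.5 53.9] 3.3
mat 9315.0 [375. 126.] [ 514.1 -235.2] [ 97.7 127.4] 78.2
lines z0 112.5 [354. 185.] [ 452.9 -210. ] [57.3  6.2] 85.0
lines z0 558.5 [418. 152.] [ 486.7 -280.9] [88.1 18.2] 0.5
lines z0 75.5 [404. 129.] [ 511.1 -268.9] [ 2.4 84.3] 78.0
lines z0 85.0 [347. 122.] [ 524.3 -203.2] [ 2.6 84.6] 78.2
lines z0 418.5 [384.  85.] [ 562.8 -247. ] [44.8 12.2] 77.8
lines z0 182.5 [396.  70.] [ 575.5 -258.6] [62.3  7.2] 85.0
lines z0 196.5 [334.  95.] [ 553.9 -192.4] [ 7.7 62.1] 85.9
bar z9 112.5 [354. 185.] [ 455.  -208.9] [55.9  6.1] 85.0
bar z9 558.5 [418. 152.] [ 487.9 -278. ] [85.9 17.7] 0.5
bar z9 75.5 [404. 129.] [ 511.7 -266.3] [ 2.3 82.2] 78.0
bar z9 85.0 [347. 122.] [ 524.6 -202.3] [ 2.5 82.4] 78.2
bar z9 418.5 [384.  85.] [ 562.2 -244.9] [43.6 11.9] 77.8
bar z9 182.5 [396.  70.] [ 574.5 -256.3] [60.7  7. ] 85.0
bar z9 196.5 [334.  95.] [ 553.4 -191.7] [ 7.5 60.5] 85.9
ring 330.0 [254. 219.] [421.7 -83.6] [25.8 25.8] 85.0
ring 367.0 [240. 224.] [422.4 -75. ] [32.4 70.9] 81.0
ring 225.0 [287. 207.] [ 431.2 -123. ] [10.6 59.5] 83.8
```

View pics/w1z.png

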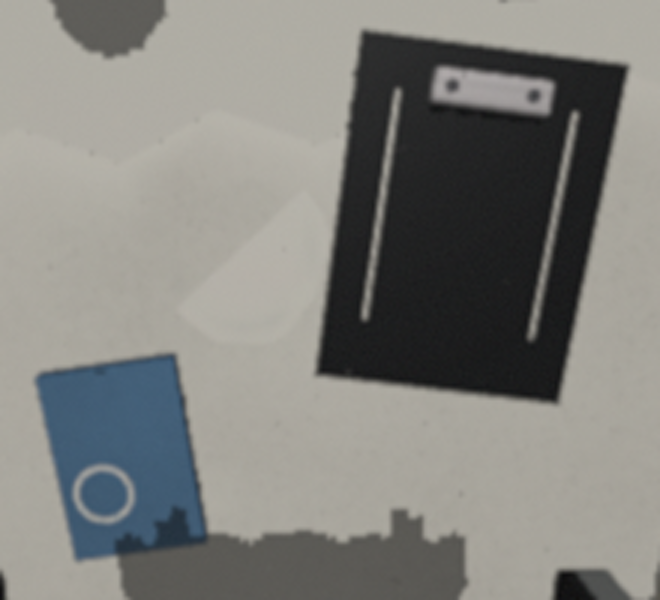

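```bash
python3 - <<'E'
from h import *
R=Rz(np.radians(3.3)); c=np.array([0.4348,-0.0936])
command_gripper(0.072,20)
movep([*c,0.07],R); 
hit=move_l([*c,0.016],feed=0.035,until_force=4)
s=sense();print(hit,s["time_s"],s["position"],s["wrist_force"],s["finger_gap"])
move_l([*c,s["position"][2]+0.005],feed=0.03)
p,d=camera("side");cv2.imwrite("pics/s2.png",cv2.resize(p[200:330,230:400,::-1],None,fx=4,fy=4))
s=sense();print(s["time_s"],s["position"],s["wrist_force"])
E
```

```text
True 4.8167 [ 0.43474146 -0.0935697   0.01672208] [-0.21029163 -0.57831354  4.98764584] 0.0723635086077826
5.2083 [ 0.43482032 -0.09363163  0.02180881] [0.81982688 0.93000975 0.43285453]
```

View pics/s2.png

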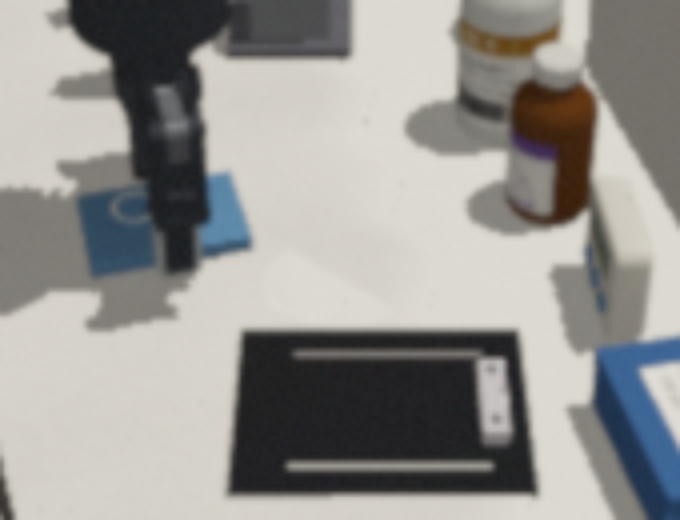

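```bash
python3 - <<'E'
from h import *
command_gripper(0.045,20)
s=sense();print(s["time_s"],s["position"],s["wrist_force"],s["finger_gap"])
z=s["position"][2]
y=np.radians(-11.9); u=np.array([np.cos(y),np.sin(y)]); home=np.array([0.5177,-0.2360])-0.0003*u
pre=home-0.03*u
print(move_l([*pre,z],Rz(y),feed=0.08))
s=sense();print(s["time_s"],s["position"],s["wrist_force"],s["finger_gap"])
shot("w2")
E
```

```text
5.4833 [ 0.43467259 -0.09365153  0.02174585] [-0.84495731 -0.95558142  3.11742187] 0.05549913922621361
False
7.4583 [ 0.48813644 -0.23098048  0.02177319] [-0.91262909  1.88991978  4.51241775] 0.05510280861843016
```

View pics/w2.png

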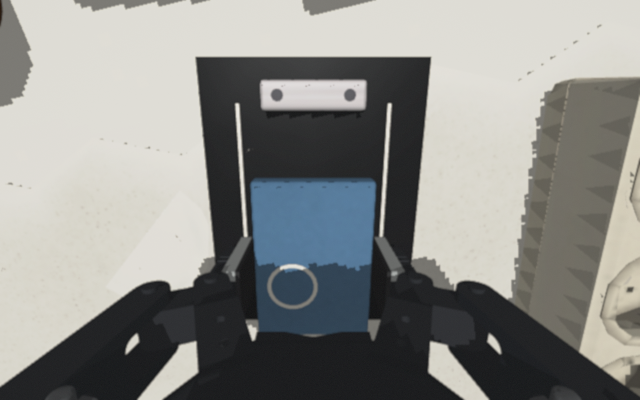

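```bash
python3 - <<'E'
from h import *
s=sense(); z=s["position"][2]; f0=s["wrist_force"]
y=np.radians(-11.9); u=np.array([np.cos(y),np.sin(y)])
t=s["position"][:2]+0.042*u
print(move_l([*t,z],feed=0.03,until_force=5))
s1=sense();print(s1["time_s"],(s1["position"]-s["position"])[:2]@u,s1["position"],s1["wrist_force"]-f0,s1["finger_gap"])
shot("w3")
E
```

```text
True
7.8417 0.0001213080178866861 [ 0.48827838 -0.23096533  0.02177469] [ 0.68755123 -2.76898407  0.15402265] 0.05534789808965867
```

View pics/w3.png

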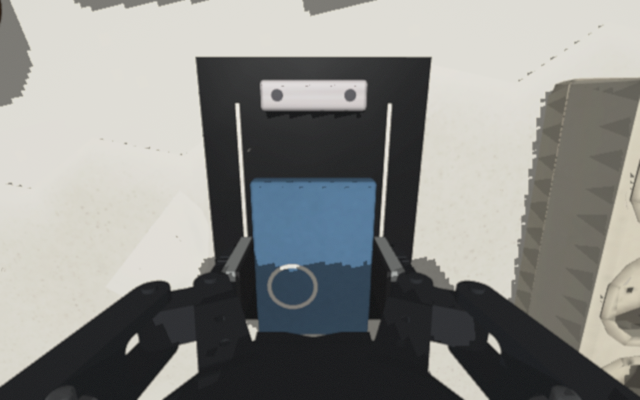

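Static friction tripped the guard. I'll move most of the way unguarded, then do the guarded contact with a higher threshold.

```bash
python3 - <<'E'
from h import *
s=sense(); z=s["position"][2]; f0=s["wrist_force"]
y=np.radians(-11.9); u=np.array([np.cos(y),np.sin(y)])
p0=s["position"][:2]
print(move_l([*(p0+0.024*u),z],feed=0.05))
s1=sense();print((s1["position"]-s["position"])[:2]@u,s1["wrist_force"])
print(move_l([*(p0+0.036*u),z],feed=0.02,until_force=9))
s1=sense();print(s1["time_s"],(s1["position"]-s["position"])[:2]@u,s1["position"],s1["wrist_force"]-f0,s1["finger_gap"])
shot("w4")
E
```

```text
False
0.02384461251519851 [-2.03257261  0.16168914  4.66958473]
True
8.8167 0.023923849597611863 [ 0.51162397 -0.23629845  0.02178541] [ 0.17449615  1.39264866 -0.39779556] 0.055123982166364015
```

View pics/w4.png

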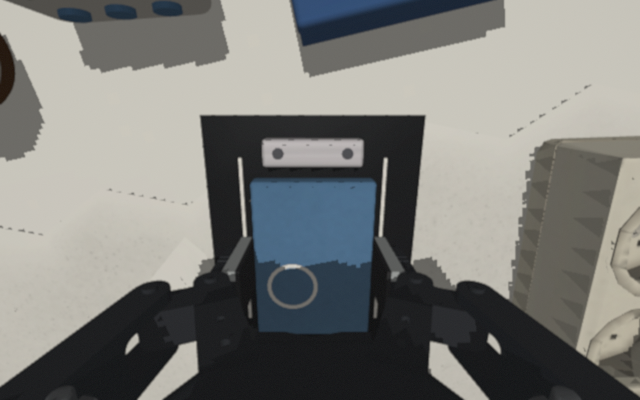

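```bash
python3 - <<'E'
from h import *
s=sense(); z=s["position"][2]
y=np.radians(-11.9); u=np.array([np.cos(y),np.sin(y)])
p0=s["position"][:2]
for k in range(1,9):
    st=0.0015*k
    move_l([*(p0+st*u),z],feed=0.02)
    s1=sense();f=s1["wrist_force"]; a=(s1["position"][:2]-p0)@u
    print(round(s1["time_s"],2),round(st*1e3,1),round(a*1e3,2),np.round(f,1),round(f[:2]@u,1))
    if f[:2]@u<-9: break
shot("w5")
E
```

```text
9.12 1.5 0.5 [-3.3  1.9  7.9] -3.6
9.37 3.0 1.49 [-4.   1.   9.3] -4.1
9.62 4.5 2.71 [-4.6  0.5  8.6] -4.6
9.87 6.0 4.16 [-5.2  2.2  9.4] -5.6
10.12 7.5 5.72 [-5.1  1.7  8.4] -5.3
10.37 9.0 6.45 [-6.7  1.1 10.7] -6.8
10.62 10.5 6.72 [-9.   2.  12.6] -9.3
```

View pics/w5.png

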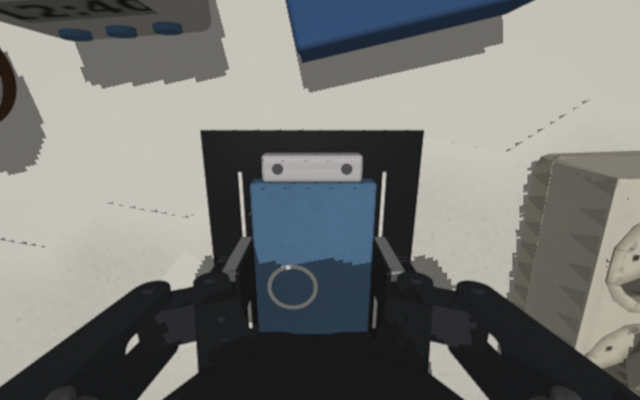

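```bash
python3 - <<'E'
from h import *
command_gripper(0.074)
s=sense();print(s["time_s"],s["position"],s["wrist_force"],s["finger_gap"])
p=s["position"]
move_l([p[0],p[1],0.16],feed=0.12); sleep(0.3)
s=shot("w6");print(s["time_s"],s["position"])
E
```

```text
10.9917 [ 0.52207956 -0.23848358  0.02146364] [-0.38543353 -1.5965617  -0.54808838] 0.07398224599210913
12.5917 [ 0.52194077 -0.23840149  0.15958376]
```

View pics/w6.png

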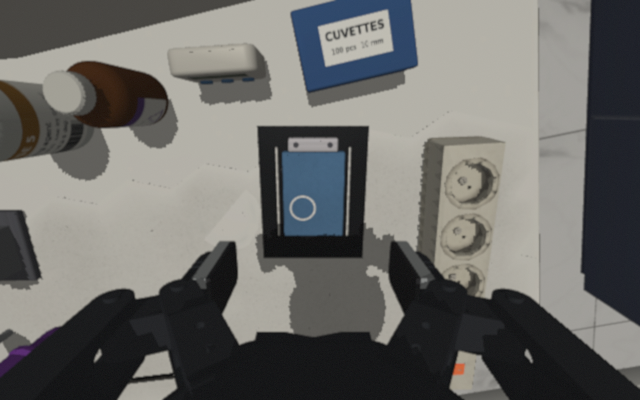

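```bash
python3 - <<'E'
from meas import *
meas("w6.npz",(279,148,348,240),(255,122,372,260))
w=np.load("w6.npz");p=w["p"]
hsv=cv2.cvtColor(p,cv2.COLOR_RGB2HSV)
m=cv2.inRange(hsv,(95,60,30),(125,255,255)); m[:, :275]=0;m[:,352:]=0;m[:140]=0;m[240:]=0
c=max(cv2.findContours(m,0,cv2.CHAIN_APPROX_NONE)[0],key=cv2.contourArea)
print("tile px",cv2.boundingRect(c)); print(cv2.minAreaRect((ray("wrist",c[:,0],.01,pos=w["pos"],R=w["R"])[:,:2]*1000).astype(np.float32)))
# ring by hough-ish: bright in tile box
r=cv2.inRange(hsv,(0,0,95),(180,90,255));x,y,W,H=cv2.boundingRect(c)
mm=np.zeros_like(r);mm[y+12:y+H-6,x+4:x+W-6]=r[y+12:y+H-6,x+4:x+W-6]
for c in cv2.findContours(mm,0,cv2.CHAIN_APPROX_NONE)[0]:
    if cv2.contourArea(c)>100:
        e=cv2.minEnclosingCircle(c); print("ring",e, ray("wrist",[e[0]],.01,pos=w["pos"],R=w["R"]))
cv2.imwrite("pics/w6z.png",cv2.resize(p[120:265,250:380,::-1],None,fx=4,fy=4,interpolation=cv2.INTER_CUBIC))
E
```

```text
tile 4962.0 [313. 193.] [ 517.5 -236.5] [56.3 79.7] 78.1
mat 13346.0 [313. 190.] [ 513.7 -235.2] [ 99.4 128. ] 78.1
lines z0 534.0 [302. 208.] [ 504.3 -223.2] [26.  25.3] 78.1
lines z0 119.0 [348. 190.] [ 510.3 -268.7] [ 2.2 85.2] 78.1
lines z0 109.0 [277. 185.] [ 529.8 -204.3] [ 2.2 73.7] 78.1
lines z0 634.0 [312. 144.] [ 561.1 -245. ] [44.7 11.7] 78.1
bar z9 534.0 [302. 208.] [ 507.  -224.1] [25.2 24.4] 78.1
bar z9 119.0 [348. 190.] [ 512.9 -268.1] [ 2.1 82.5] 78.1
bar z9 109.0 [277. 185.] [ 531.7 -205.8] [ 2.2 71.3] 78.1
bar z9 634.0 [312. 144.] [ 562.  -245.2] [43.2 11.3] 78.1
ring 566.0 [302. 208.] [ 507.3 -224.2] [25.5 25.8] 33.7
tile px (281, 150, 65, 87)
((517.4535522460938, -236.432373046875), (57.76366424560547, 81.58403778076172), 78.0978012084961)
ring ((302.2391357421875, 207.67391967773438), 14.242959976196289) [[ 0.50737147 -0.22398921  0.01      ]]
```

View pics/w6z.png

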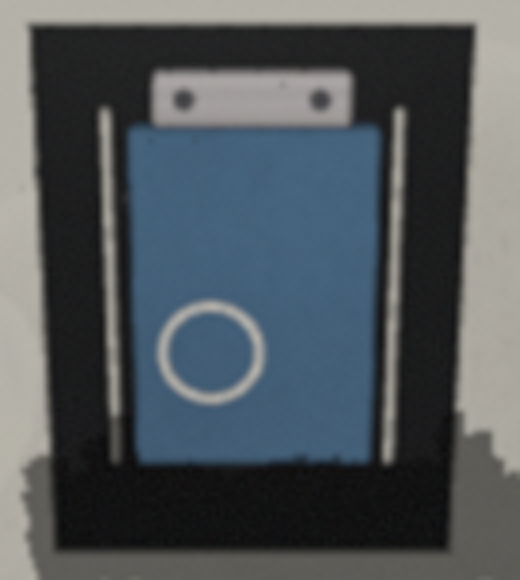

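```bash
python3 - <<'E'
from h import *
print(ray("top",[267,195],.13))
movep([0.46,0.07,0.25],Rz(np.radians(-12)))
sleep(0.3);s=shot("w7");print(s["time_s"],s["position"],s["joint_pos"])
E
```

```text
[[0.528545   0.07940539 0.13      ]]
14.1833 [0.46020398 0.06928188 0.24969977] [ 0.12920305  0.15859473 -0.4091491   1.99985945  0.074664    0.99787311
 -2.09760829]
```

View pics/w7.png

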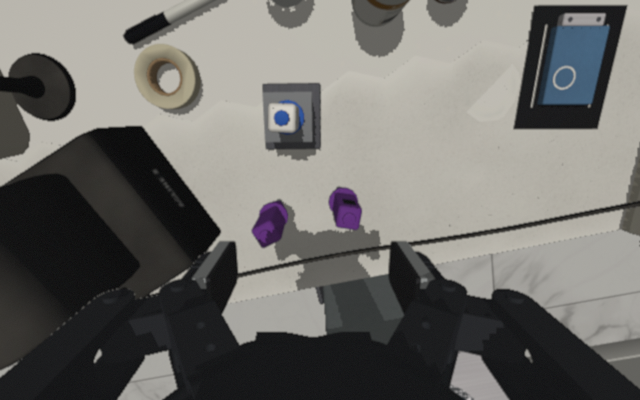

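```bash
python3 - <<'E'
from h import *
w=np.load("w7.npz");p=w["p"];R=w["R"];pos=w["pos"]
cv2.imwrite("pics/w7z.png",cv2.resize(p[75:160,250:335,::-1],None,fx=6,fy=6,interpolation=cv2.INTER_CUBIC))
hsv=cv2.cvtColor(p,cv2.COLOR_RGB2HSV)
def go(m,z,name,lo=20):
    mm=np.zeros_like(m);mm[78:155,258:325]=m[78:155,258:325]
    for c in cv2.findContours(mm,0,cv2.CHAIN_APPROX_NONE)[0]:
        if cv2.contourArea(c)>lo:
            print(name,cv2.contourArea(c),cv2.boundingRect(c),cv2.minAreaRect((ray("wrist",c[:,0],z,pos=pos,R=R)[:,:2]*1000).astype(np.float32)))
go(cv2.inRange(hsv,(0,0,185),(180,40,255)),.127,"white top")
b=cv2.inRange(hsv,(105,150,80),(125,255,255))
go(b,.130,"blue as button",20); 
go(cv2.inRange(hsv,(0,0,0),(180,255,100)),.008,"dark base",200)
print(hsv[118,270:300,2],hsv[118,270:300,1])
E
```

```text
white top 531.5 (270, 104, 24, 26) ((529.9901733398438, 80.31991577148438), (17.74047088623047, 18.212970733642578), 75.80037689208984)
white top 428.0 (258, 78, 67, 61) ((534.213623046875, 72.36624145507812), (51.41968536376953, 43.917823791503906), 77.96270751953125)
blue as button 116.5 (275, 111, 13, 14) ((529.1634521484375, 80.44253540039062), (9.41543960571289, 9.1171875), 32.95305252075195)
blue as button 29.0 (299, 107, 5, 19) ((527.2811889648438, 65.366943359375), (2.4936327934265137, 13.194610595703125), 80.58918762207031)
dark base 1659.0 (263, 84, 58, 71) ((525.7072143554688, 80.95503234863281), (64.18663024902344, 78.4550552368164), 78.32856750488281)
[190 200 197 172 155 150 150 151 151 152 152 151 151 151 153 152 152 148
 131 133 182 203 201 187 169 134 101  83  78  96] [ 17  17  14  12  82 160 180 179 177 178 176 177 176 179 175 176 176 181
 136  19  15  16  18  16  18  17  18  12  20 120]
```

View pics/w7z.png

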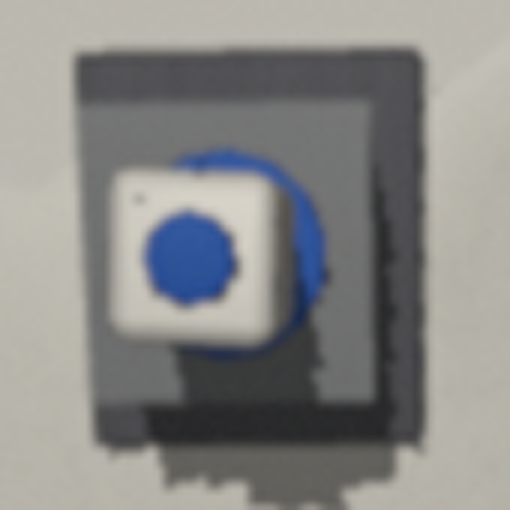

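```bash
python3 - <<'E'
from h import *
R=Rz(np.radians(-12)); c=[0.5292,0.0803]
movep([*c,0.20],R)
print(move_l([*c,0.109],feed=0.08,until_force=6)); f0=sense()["wrist_force"]
command_gripper(0.015,40)
s=sense();print(s["time_s"],s["position"],s["wrist_force"]-f0,s["ft_torque"],s["finger_gap"])
shot("w8")
p,d=camera("side");cv2.imwrite("pics/s8.png",cv2.resize(p[120:240,230:400,::-1],None,fx=4,fy=4))
E
```

```text
False
16.475 [0.52934429 0.08024384 0.10923802] [-0.95163674  0.43710237  1.65449831] [ 0.01267241  0.10915709 -0.04098264] 0.021266895885597468
```

View pics/w8.png

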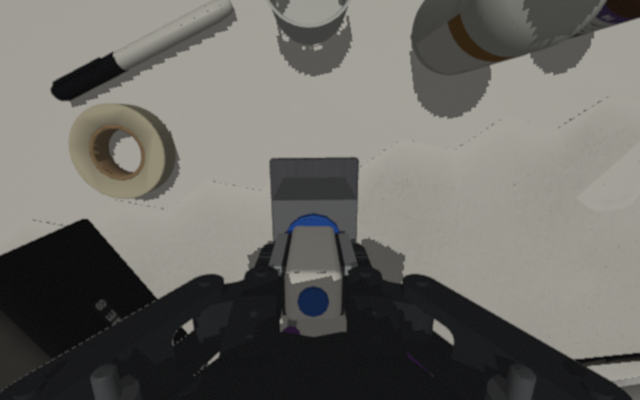

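View pics/s8.png

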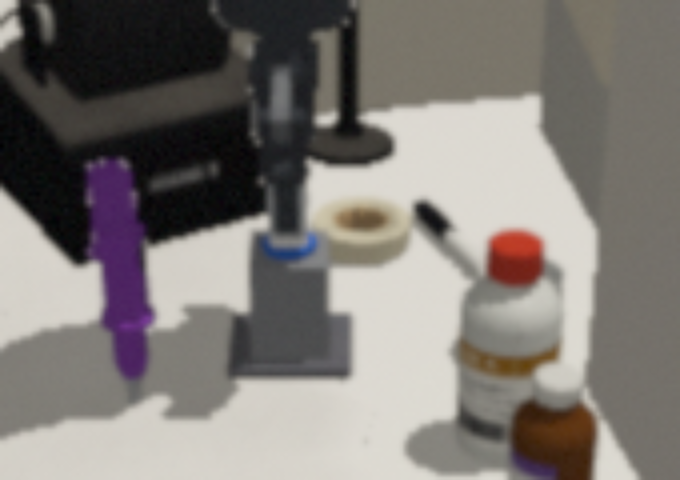

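```bash
python3 - <<'E'
from h import *
s=sense();R=Rz(np.radians(-12))
move_l([*s["position"][:2],0.21],feed=0.1); sleep(0.2)
s=sense();print(s["time_s"],s["position"],s["wrist_force"],s["finger_gap"])
move_l([0.5075,-0.2241,0.20],R,feed=0.15)
move_l([0.5075,-0.2241,0.118],R,feed=0.08); sleep(0.3)
s=shot("w9");print(s["time_s"],s["position"],s["wrist_force"],s["finger_gap"])
for n in("side","top"):
    p,d=camera(n);cv2.imwrite(f"pics/{n}9.png",p[:,:,::-1])
p=cv2.imread("pics/side9.png");cv2.imwrite("pics/s9.png",cv2.resize(p[200:340,270:410],None,fx=4,fy=4,interpolation=cv2.INTER_CUBIC))
E
```

```text
17.9333 [0.52905369 0.08025137 0.20938638] [ 0.37605622  0.74191125 -1.77590377] 0.02172324482849864
21.5917 [ 0.50763223 -0.22415574  0.11832443] [-0.04410547  0.29052937 -2.63716012] 0.0217990248343088
```

View pics/w9.png

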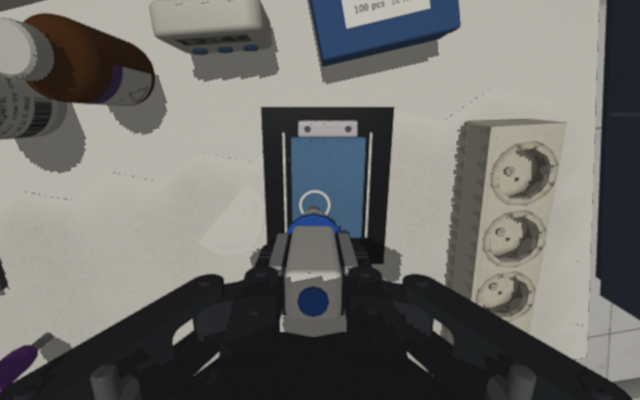

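View pics/s9.png

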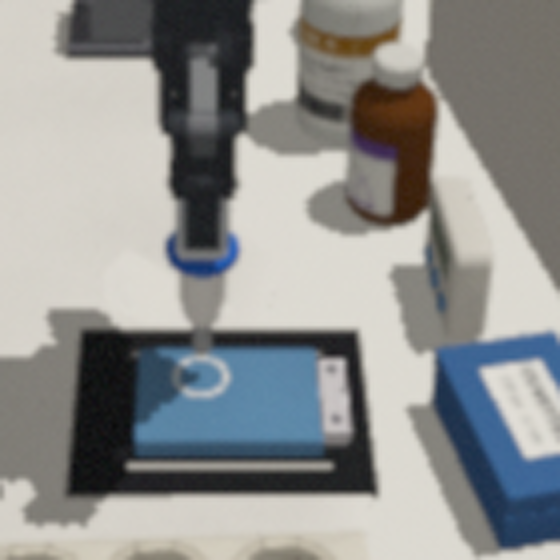

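```bash
python3 - <<'E'
from h import *
# tip, ring centre, collar centre in side picture
print("tip",ray("side",[270+202/4,200+348/4],.0242)); print("ring",ray("side",[270+202/4,200+376/4],.010))
print("collar",ray("side",[270+203/4,200+250/4],.024+.0575))
c=camera_params("wrist");T=c["tool_from_camera"];K=c["K"];w=np.load("w9.npz")
for nm,P in (("tip pred",[.5075,-.2241,.0242]),("ring",[.5075,-.2241,.01])):
    q=np.linalg.inv(T)@np.r_[w["R"].T@(np.array(P)-w["pos"]),1];print(nm,(K@(q[:3]/q[2]))[:2])
p=cv2.imread("pics/w9.png");cv2.imwrite("pics/w9z.png",cv2.resize(p[180:350,260:370],None,fx=4,fy=3.5,interpolation=cv2.INTER_CUBIC))
E
```

```text
tip [[ 0.50872344 -0.22474685  0.0242    ]]
ring [[ 0.50825096 -0.2272664   0.01      ]]
collar [[ 0.50838483 -0.22700421  0.0815    ]]
tip pred [314.55208105 209.98916871]
ring [314.44695534 204.48852007]
```

View pics/w9z.png

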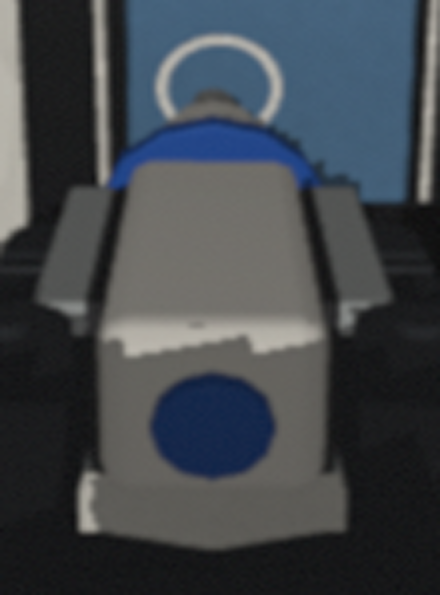

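```bash
python3 - <<'E'
from h import *
R=Rz(np.radians(-12)); xy=[0.5074,-0.2256]
def rd():
    fs=[]
    for _ in range(5): sleep(0.04); s=sense(); fs.append(s["wrist_force"])
    return s,np.mean(fs,0)
move_l([*xy,0.108],R,feed=0.04)
s,f0=rd(); print(s["time_s"],s["position"],f0)
z=0.108
while z>0.0965:
    z-=0.0015
    move_l([*xy,z],R,feed=0.02); s,f=rd(); df=f-f0
    print(round(s["time_s"],2),round(z,4),np.round(s["position"],4),np.round(df,2))
    if df[2]>2.7: break
shot("w10")
p,d=camera("side");cv2.imwrite("pics/s10.png",cv2.resize(p[200:340,270:410,::-1],None,fx=4,fy=4,interpolation=cv2.INTER_CUBIC))
E
```

```text
22.35 [ 0.50752088 -0.22559264  0.10808899] [-0.11929408  0.0720231  -1.21716238]
22.81 0.1065 [ 0.5074 -0.2256  0.1065] [ 0.23 -0.25 -0.14]
23.27 0.105 [ 0.5074 -0.2256  0.105 ] [ 0.35 -0.09  0.06]
23.73 0.1035 [ 0.5076 -0.2257  0.1037] [ 0.39 -0.47  1.2 ]
24.18 0.102 [ 0.5076 -0.2257  0.1021] [ 0.88 -0.42  1.83]
24.64 0.1005 [ 0.5075 -0.2256  0.1006] [ 0.99 -0.69  1.37]
25.1 0.099 [ 0.5075 -0.2256  0.0991] [ 0.68 -0.22  2.81]
```

View pics/w10.png

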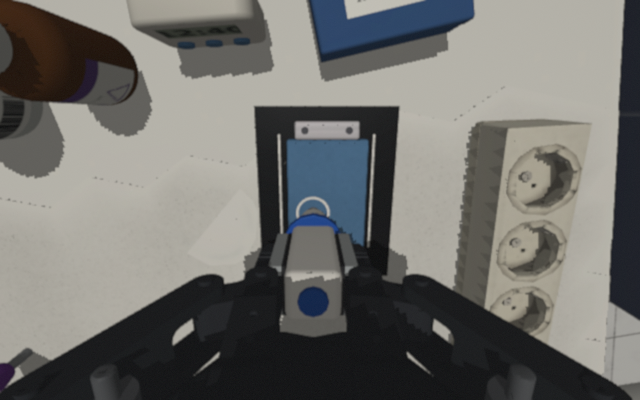

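View pics/s10.png

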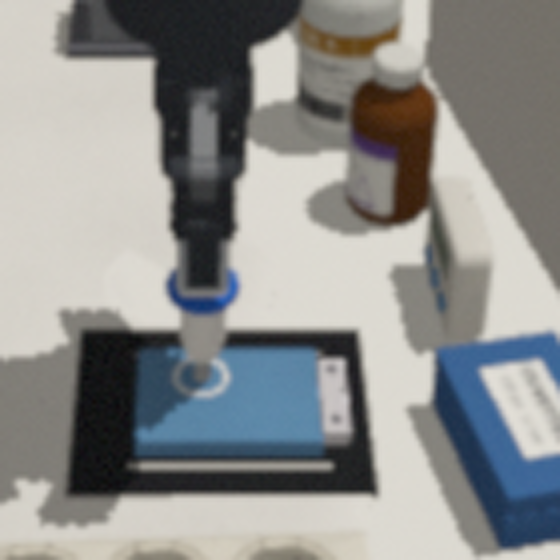

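```bash
python3 - <<'E'
from h import *
move_l([0.5074,-0.2256,0.0980],feed=0.02); sleep(0.5)
f=[]
for _ in range(8): sleep(0.05); s=sense(); f.append(s["wrist_force"])
print(s["time_s"],s["position"],np.mean(f,0)-[-.12,.07,-1.3],s["finger_gap"],abs(s["qd"]).max())
finish_job()
E
```

```text
26.35 [ 0.50748156 -0.22558627  0.09804048] [ 1.043924   -0.60826433  3.09579589] 0.02146517825030311 0.0012970575336295176
the job is handed in; nothing more can be done
```

I finished the job and handed it in at about 26 s. The interface gives no verdict, so these are my own last checks:

- **Tile:** I gripped it by its long sides, slid it onto the mat against the stop bar and let it go. After release, the wrist picture put it within about 1 mm of home, midway between the lines and straight to well under 1°. A later picture showed it still against the bar.
- **Probe:** I lifted it straight out of its stand and pressed it down in small steps on the ring. The side view just before the last 1 mm of press showed the foot inside the ring and close to its middle. The final contact force was about 3.1 N, and the foot is about 6 mm in, estimated from the height at first contact. The arm was still, and the gripper still held the probe.
- **Other things on the bench:** I saw no sign of any being touched, but I did not measure their positions again at the end.

**What went wrong or disagreed:**
- The force guard tripped on friction at the start of the slide, so I made the last push in small steps while watching the force.
- The wrist and side views put the foot 1 to 2.5 mm off the ring's middle, both on the same side. I moved it about 1.5 mm before pressing.

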